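# Open the ratchet post rack by the door

## Task

Make room in the small post rack on the table: with a fingertip, press the orange release on the blue sliding end down, and while it is down push the sliding end back along its toothed bar, away from the green book, right up to the black end stop. Then let go so the release springs up again, leave the green book standing where it is, and do not lift or shift anything else on the table.

Things in the scene. Friction and masses are not known exactly. Their poses are not given: they have to be found in the camera images.
- rack: Post rack fixed to the table: wooden board 310 x 120 x 10 mm, steel end plate 85 mm tall at x = -147 mm, black end stop (top 44 mm above the table) from x = +141 mm. Origin: centre of the board's underside, on the table. x runs along the toothed bar from steel plate to end stop: +x is the way the sliding end is pushed to open. It points roughly to the robot's left; place and yaw vary. z up.
- jaw (a joint): Travel (m) of the blue sliding end: 0 nearest the book, 0.110 at the end stop; starts at 0 to 0.045. From -x to +x it has an upright plate (6 x 100 mm, top 85 mm above the table; book-side face at rack x = -70 mm + travel), the orange release, and an upright lip. About 2 N of friction when released; with the release up the ratchet blocks it towards the stop after at most 10 mm of play.
- release (a joint): Tilt (rad) of the orange release: 0 up (up to 0.25 at the start if the pawl rests on a tooth), 0.32 fully down on a hard stop. From 0.24 the pawl clears the teeth and the sliding end is free; let up, the pawl drops into the next gap, so keep it down while pushing. Spring: about 3 N at the pad's middle to begin, 6 N fully down. Hinge pin 30 mm to -x of point pad and 28 mm below it.
- pad (a point): Middle of the top of the orange release's pad (48 mm along the rack's x, 40 mm wide), 49 mm above the table when up, 66 mm to +x of the blue plate's book-side face, 30 mm to -x of point lip. The end near the lip sinks most; this point sinks about 11 mm and moves 7 mm to +x when fully down. Between plate and lip there are 86 mm for a fingertip, open to both sides.
- lip (a point): Middle of the top edge of the blue upright lip on the sliding end, 66 mm above the table; the lip is 8 mm thick along the rack's x, 50 mm wide, and does not tilt. Its face towards the pad is 4 mm to -x of this point: a finger pressing the pad can push this face to drive the sliding end to +x.
- book: Green pocket book, 36 mm thick, 128 mm wide, 90 mm tall, 0.35 kg, standing loose on the rack's board near the steel end plate (top 100 mm above the table). Origin: centre of its underside. To be left standing.
- tray: Black plastic key tray with two keys fixed inside, 130 x 190 x 22 mm, loose, to be left alone. Origin: centre of its underside.
- tin: Round aluminium tin with its hinged lid shut, diameter 100 mm, 51 mm tall, loose, to be left alone. Origin: centre of its underside.
- padlock: Steel padlock lying flat, body 38 x 48 x 22 mm with a shackle reaching 50 mm to its +x from the origin, loose, beside the rack; to be left alone. Origin: centre of the body's underside.
- shoehorn: Wooden shoe horn lying flat, 247 mm long, 44 mm wide at the blade (+x end), 11 mm thick, loose, beside the rack; to be left alone. Origin: on its underside, 120 mm from the handle's end.
- peg: Green plastic clothes peg, 78 x 20 x 11 mm, lying beside the rack, loose, to be left alone. Origin: centre of its underside.

How it is judged:
By the outcome, as a careful person would: the job done as asked, in the order asked, and still so for the second after the job is handed in, with the robot touching nothing.
It also fails if it takes over 35 s, if anything falls off the work surface, if the arm or the gripper's body presses on something with over 40 N, if the wrist force passes 120 N, or if a joint passes its speed limit or range.

## Robot

A 6-joint arm with a two-finger parallel gripper is mounted at the origin on the work surface. World frame = base frame: x ahead of the robot, y to its left, z up, the work surface at z = 0. Lengths are in m, angles in rad, forces in N, time in s.
With the tool pointing down it reaches from about 0.35 to 0.975 m from the base axis. Payload 4.9 kg.
Tool frame: the origin (TCP) lies midway between the tips of the shut fingers; the grasp point (between the pads) lies 19 mm behind it; z points along the fingers, y is the direction in which the jaws open and shut (so a half turn about z gives the same grasp; the last joint's range is limited). The gripper opens to 85 mm and grips with 20 to 120 N. Pads are 22 mm wide; open, the fingers measure 114 mm over their backs; the gripper's body (76 mm by 85 mm) begins 54 mm behind the grasp point. The pads swing forward as they close: fully open they stand 13 mm farther back than shut.
Start: joints at [-1.431, 0.053, 1.613, -0, 1.476, -0.119], TCP at [0.16, -0.604, 0.21] pointing down, gripper open.
Joint ranges: [-3.01, 3.01], [-1.01, 2.22], [0.06, 2.58], [-1.02, 4.17], [0.09, 2.62], [-3.14, 3.14]. Speed limits (rad/s): [2.57, 2.57, 3.14, 3.14, 3.14, 3.14].

## Interface

Orientations are given as a unit quaternion [w, x, y, z].
In Python, from plant import manip, cams gives the robot as it stands.
- The arm moves only by the tool jog_arm, never from a script. Its argument "targets" is a list of rows, each a list of 4 numbers: the shift along the tool's x, y, z in m, then the turn about the tool's z in degrees. A call has 1 to 5 rows; each row is the pose to reach, as a shift and turn from the pose commanded when the call began, along the tool's axes at that moment; what a row does not reach only later rows make up. A row lasts 1/12 s, in which the tool goes at most 41.7 mm and 7.16 degrees, less where a joint would pass 70% of its speed; a pose out of reach is approached as far as the arm can. A call with a gripper value outside its range is refused whole. "fingers" is the opening, from 0 (shut) to 1 (fully open), set as the call begins (left out, the last holds). The fingers move at their own pace and stop on an object; the grip force is fixed at half the most. Time passes only in rows, so rows that repeat a pose let the fingers close. It gives the time, the measured TCP pose, the force and the opening at its end, in the units of the state.
- manip.state(): the state, without advancing time (a new reading comes with each control period).
- cams.grab_frame(name): name is "scene" or "top"; returns the picture (420x560x3 uint8, red, green, blue); there is no depth.
- cams.get_calibration(name): a dict with "camera_matrix" (3x3 intrinsics, pixels), "cam_to_world" (4x4, takes a point from camera to world coordinates). Camera axes: x right, y up, looking along -z (the intrinsics and any distortion apply to the point x, -y, -z); pixel columns grow to the right and rows downward; lengths in m; the calibration is good to about 2 mm. A picture is of the moment at which its call begins. get_calibration takes no time and is no camera call.
- manip.job_done(): hands the job in, once; it reports no verdict.
The state is a dict: "time": time; "joint_pos": joint angles; "joint_vel": joint speeds; "joint_efforts": joint torques, N m; "tool_pos": TCP position; "tool_rot": TCP orientation; "contact_force": force on the tool from outside, world axes, zero at the start; "ft_torque": the same for the moment, N m; "gripper_width": opening from 0.0 (shut) to 1.0 (fully open).
Only numpy, scipy, OpenCV 4.12 (cv2) and the standard library are available. Lean on these libraries where they do the work, as an engineer would, in place of code of your own. Each camera call takes 0.05 s, during which the arm holds its last target. There are 200 camera calls.

## Working session

There is one attempt and no reset: what is moved stays moved. The work goes in short steps, Python scripts to look and compute and a tool call to move; the robot and the scene stay as the last step left them, time stands still between calls to the robot, and variables do not carry over. Pictures are saved under pics/ and viewed, about 8 in all and at most 12, crops included, and the job is handed in when it is done.

Besides the shell and the picture viewer there is one more tool, called after "Call:" by a JSON object that holds its "name" and its "arguments". jog_arm: Moves the arm, as the interface text tells. Its arguments: {"type":"object","properties":{"targets":{"type":"array"},"fingers":{"type":"number"}},"required":["targets"]}

```bash
mkdir -p pics
python3 - <<'E'
from plant import manip, cams
import cv2
for n in("scene","top"):
    cv2.imwrite(f"pics/{n}0.png",cams.grab_frame(n)[:,:,::-1])
    c=cams.get_calibration(n);print(n,c)
s=manip.state();print(s["time"],s["tool_pos"],s["tool_rot"],s["gripper_width"])
E
```

```text
scene {'camera_matrix': array([[436.98926586,   0.        , 280.62757311],
       [  0.        , 436.98926586, 211.08003893],
       [  0.        ,   0.        ,   1.        ]]), 'cam_to_world': array([[ 0.36597344, -0.71273529,  0.59839105,  1.42095133],
       [ 0.93058299,  0.28640523, -0.22800733, -0.31969592],
       [-0.00887346,  0.64029716,  0.76807604,  1.20280939],
       [ 0.        ,  0.        ,  0.        ,  1.        ]])}
top {'camera_matrix': array([[487.25425854,   0.        , 278.46505579],
       [  0.        , 487.25425854, 206.88610081],
       [  0.        ,   0.        ,   1.        ]]), 'cam_to_world': array([[ 1.53086081e-02,  9.81558037e-01, -1.90550430e-01,
         2.96610892e-01],
       [-9.99882733e-01,  1.51057350e-02, -2.51721988e-03,
         1.61714721e-02],
       [ 4.07606888e-04,  1.90566620e-01,  9.81674181e-01,
         1.42000161e+00],
       [ 0.00000000e+00,  0.00000000e+00,  0.00000000e+00,
         1.00000000e+00]])}
0.1 [ 0.15985865 -0.60358737  0.20838776] [-9.19972487e-04  9.91640225e-01  1.29030297e-01 -7.17165006e-06] 0.9993095663454165
```

View pics/scene0.png

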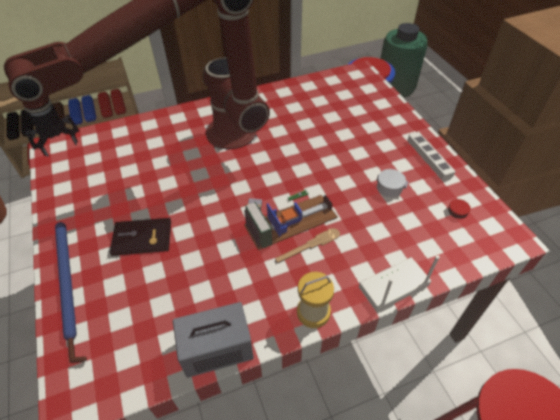

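View pics/top0.png

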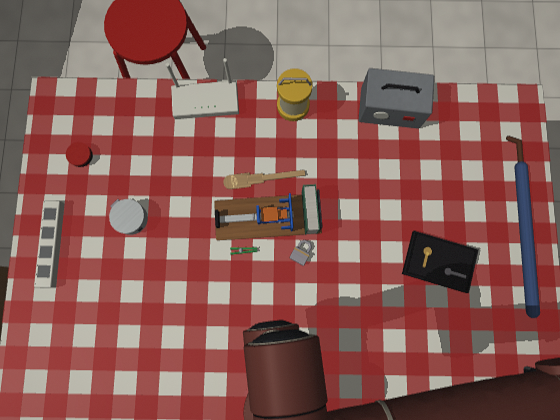

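The scene camera shows the rack at about (290,217), with its end stop at (327,203). The top camera shows it at about (268,216), with the end stop at (218,218), the orange pad at (270,214), the padlock at (303,251) and the peg at (244,250). I'll enlarge both.

Run:
```python
import cv2,numpy as np
a=cv2.imread("pics/top0.png")[187:247,205:335];b=cv2.imread("pics/scene0.png")[190:250,235:345]
f=lambda i:cv2.resize(i,None,fx=5,fy=5,interpolation=cv2.INTER_CUBIC)
a,b=f(a),f(b);b=cv2.copyMakeBorder(b,0,0,0,100,cv2.BORDER_CONSTANT)
cv2.imwrite("pics/c0.png",np.vstack([a,b]))
```

```text
(no output)
```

View pics/c0.png

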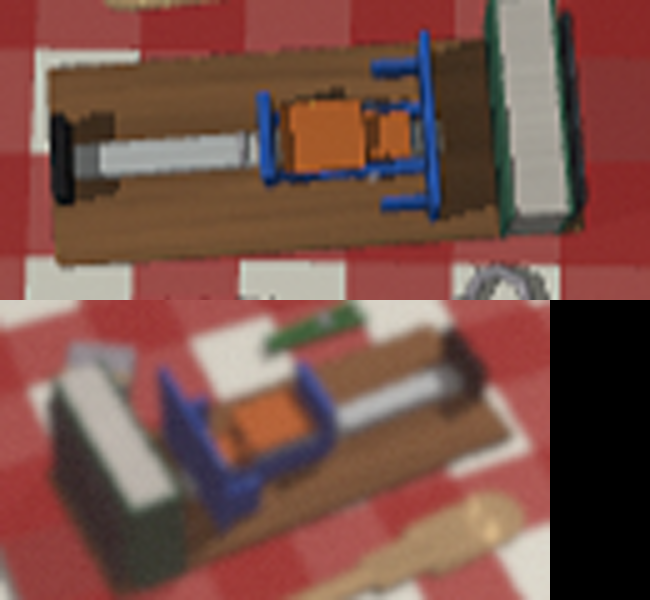

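```bash
cat > h.py <<'E'
import numpy as np
from plant import manip,cams
def px2w(n,u,v,z):
    c=cams.get_calibration(n);K=c["camera_matrix"];T=c["cam_to_world"]
    d=np.linalg.solve(K,[u,v,1]);d=T[:3,:3]@(d*[1,-1,-1]);o=T[:3,3]
    return o+d*(z-o[2])/d[2]
def w2px(n,p):
    c=cams.get_calibration(n);T=c["cam_to_world"]
    q=c["camera_matrix"]@((T[:3,:3].T@(np.array(p)-T[:3,3]))*[1,-1,-1]);return q[:2]/q[2]
E
python3 - <<'E'
from h import *
P={}
for k,u,v,z in [("pad",326,136,.048),("lip",265,137,.066),("stop",62,158,.044),("plate",430,124,.085),("b1",48,68,.01),("b2",57,265,.01),("b3",500,236,.01),("plateA",424,32,.085),("plateB",434,216,.085),("bookA",487,0,.1),("bookB",572,215,.1),("bookC",515,232,.1)]:
    P[k]=px2w("top",205+(u+.5)/5-.5,187+(v+.5)/5-.5,z);print(k,P[k].round(4))
d=P["stop"]-P["plate"];print(np.degrees(np.arctan2(d[1],d[0])))
d=P["b2"]-P["b1"];print(np.degrees(np.arctan2(d[1],d[0])),np.hypot(*d[:2]))
for a,b in(("lip","pad"),("lip","plate"),("stop","lip")):print(a,b,np.hypot(*(P[a]-P[b])[:2]))
for k,u,v,z in[("lip",314,90,.066),("pad",272,120,.048),("stop",462,60,.044)]:
    print("scene",k,px2w("scene",235+u/5,190+v/5,z).round(4))
E
```

```text
pad [0.5424 0.0442 0.048 ]
lip [0.5381 0.0782 0.066 ]
stop [0.528  0.1952 0.044 ]
plate [ 0.5435 -0.0144  0.085 ]
b1 [0.5875 0.21   0.01  ]
b2 [0.4706 0.2    0.01  ]
b3 [ 0.4915 -0.0577  0.01  ]
plateA [ 0.5959 -0.0105  0.085 ]
plateB [ 0.4917 -0.0172  0.085 ]
bookA [ 0.6113 -0.045   0.1   ]
bookB [ 0.4913 -0.0923  0.1   ]
bookC [ 0.4814 -0.0611  0.1   ]
94.2189381113102
-175.1266882384345 0.11737939137446417
lip pad 0.03432810630174183
lip plate 0.09278011744667944
stop lip 0.11740332048568147
scene lip [0.5444 0.077  0.066 ]
scene pad [0.5446 0.0462 0.048 ]
scene stop [0.5407 0.1918 0.044 ]
```

Measured: rack yaw ≈ 94.8°, lip ≈ (0.540, 0.078), pad ≈ (0.5425, 0.046), travel ≈ 2 mm. The lip–pad and lip–plate distances agree with the given sizes. Moving over the pad with the fingers shut.

Call:
{"name": "jog_arm", "arguments": {"targets": [[0.027,-0.027,0,0],[0.054,-0.054,0,0],[0.08,-0.08,0,0],[0.107,-0.107,0,0],[0.134,-0.134,0,0]], "fingers": 0}}

```text
time: 0.52
tool_pos: [0.2556, -0.4385, 0.2088]
tool_rot: [-0.001, 0.992, 0.129, -0.0]
contact_force: [0.0, -0.1, 0.8]
gripper_width: 0.302
```

Call:
{"name": "jog_arm", "arguments": {"targets": [[0.027,-0.027,0,0],[0.054,-0.054,0,0],[0.08,-0.08,0,0],[0.107,-0.107,0,0],[0.134,-0.134,0,0]]}}

```text
time: 0.93
tool_pos: [0.3507, -0.2747, 0.2091]
tool_rot: [-0.0, 0.992, 0.129, -0.0]
contact_force: [1.4, 0.5, 0.1]
gripper_width: -0.001
```

Call:
{"name": "jog_arm", "arguments": {"targets": [[0.027,-0.027,0,0],[0.054,-0.054,0,0],[0.08,-0.08,0,0],[0.107,-0.107,0,0],[0.134,-0.134,0,0]]}}

```text
time: 1.35
tool_pos: [0.446, -0.1107, 0.2092]
tool_rot: [0.0, 0.992, 0.129, -0.0]
contact_force: [0.9, -0.3, -0.4]
gripper_width: -0.001
```

Call:
{"name": "jog_arm", "arguments": {"targets": [[0.027,-0.027,0,0],[0.054,-0.054,0,2],[0.08,-0.08,0,4],[0.107,-0.107,0,7],[0.134,-0.134,0,10]]}}

```text
time: 1.77
tool_pos: [0.5412, 0.0531, 0.209]
tool_rot: [0.0, 0.999, 0.041, -0.0]
contact_force: [-0.1, -1.0, -0.5]
gripper_width: 0.001
```

Call:
{"name": "jog_arm", "arguments": {"targets": [[0,0,0.05,0],[0,0,0.085,0],[0,0,0.085,0],[0,0,0.085,0]]}}

```text
time: 2.1
tool_pos: [0.538, 0.0514, 0.1211]
tool_rot: [-0.0, 0.999, 0.042, -0.004]
contact_force: [-0.6, -0.3, 1.4]
gripper_width: -0.001
```

Run:
```python
from h import *
import cv2
s=manip.state();print(s["time"],s["tool_pos"],s["tool_rot"],w2px("scene",s["tool_pos"]),w2px("top",s["tool_pos"]))
f=lambda i:cv2.resize(i,None,fx=5,fy=5,interpolation=cv2.INTER_CUBIC)
a=f(cams.grab_frame("top")[187:247,205:335]);b=f(cams.grab_frame("scene")[190:250,235:365])
cv2.imwrite("pics/c1.png",np.vstack([a,b])[:,:,::-1])
```

```text
2.1 [0.53803819 0.05141157 0.1210687 ] [-3.23930145e-04  9.99098576e-01  4.22639932e-02 -3.96050218e-03] [290.2591001  198.08508919] [266.63812311 210.58360621]
```

View pics/c1.png

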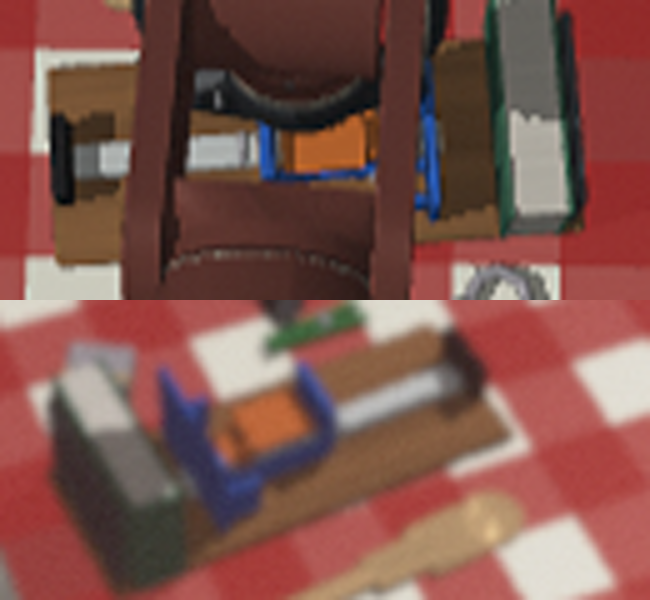

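Run:
```python
from h import *
import cv2
s=manip.state();print(s["time"],s["tool_pos"],s["gripper_width"],w2px("scene",s["tool_pos"]))
b=cams.grab_frame("scene")[140:240,235:355]
cv2.imwrite("pics/c2.png",cv2.resize(b,None,fx=6,fy=6,interpolation=cv2.INTER_CUBIC)[:,:,::-1])
```

```text
2.2 [0.54192674 0.05078169 0.12649911] 0.0016384511818727198 [290.5434477  197.86535052]
```

View pics/c2.png

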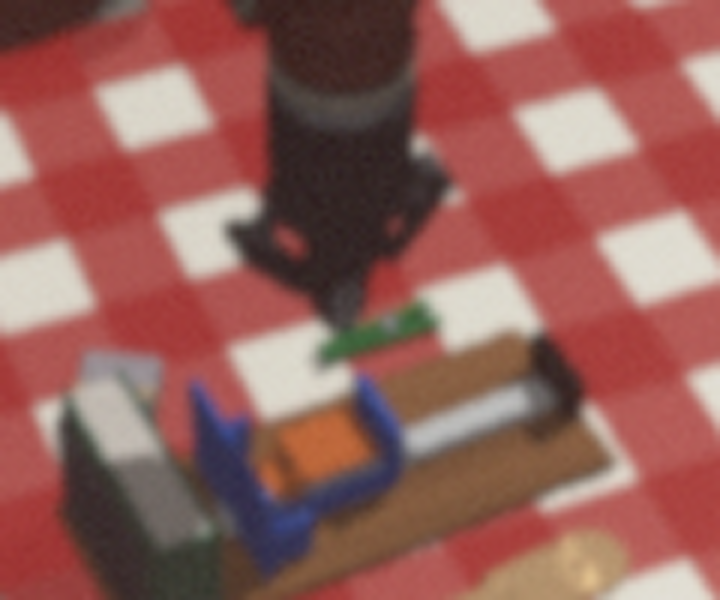

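Tip seen at about (292,195), predicted at (290.5,198), so it agrees within about a centimetre. It sits over the pad side of the lip. Descending, with a slight hedge in x, until contact.

Call:
{"name": "jog_arm", "arguments": {"targets": [[0.004,0,0.03,0],[0.004,0,0.06,0],[0.004,0,0.067,0],[0.004,0,0.067,0],[0.004,0,0.067,0]]}}

```text
time: 2.67
tool_pos: [0.5462, 0.0512, 0.0596]
tool_rot: [0.0, 0.999, 0.042, 0.001]
contact_force: [0.1, -0.6, -0.3]
gripper_width: 0.003
```

Call:
{"name": "jog_arm", "arguments": {"targets": [[0,0,0.004,0],[0,0,0.008,0],[0,0,0.01,0],[0,0,0.01,0]]}}

```text
time: 3.0
tool_pos: [0.545, 0.0515, 0.0477]
tool_rot: [0.0, 0.999, 0.042, 0.0]
contact_force: [0.7, 1.1, 0.1]
gripper_width: -0.003
```

Call:
{"name": "jog_arm", "arguments": {"targets": [[0,0,0.003,0],[0,0,0.005,0],[0,0,0.005,0],[0,0,0.005,0]]}}

```text
time: 3.33
tool_pos: [0.5447, 0.0515, 0.0423]
tool_rot: [-0.0, 0.999, 0.042, -0.0]
contact_force: [0.7, 0.3, -0.6]
gripper_width: -0.002
```

Run:
```python
from h import *
import cv2
s=manip.state();print(s["time"],s["tool_pos"],s["contact_force"],w2px("scene",s["tool_pos"]))
b=cams.grab_frame("scene")[140:240,235:355]
cv2.imwrite("pics/c3.png",cv2.resize(b,None,fx=6,fy=6,interpolation=cv2.INTER_CUBIC)[:,:,::-1])
```

```text
3.3333 [0.54471684 0.05151976 0.04226569] [ 0.71778894  0.31360284 -0.612052  ] [290.84092737 214.64836885]
```

View pics/c3.png

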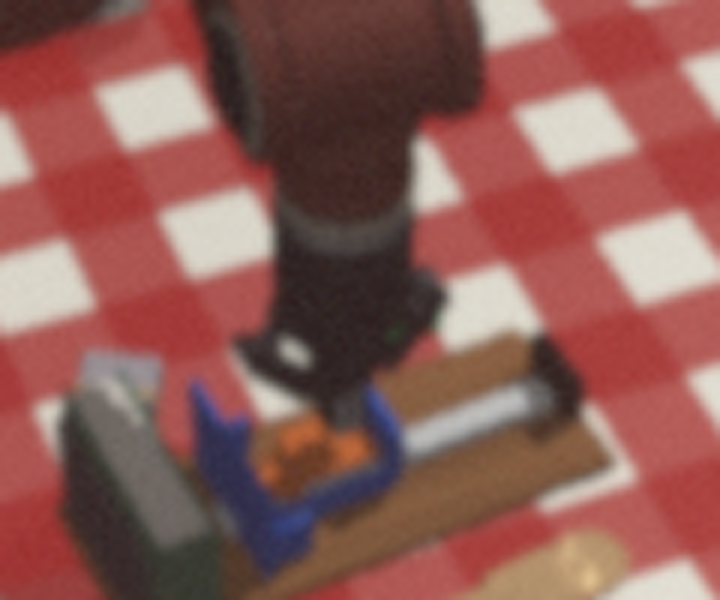

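The tip is at about crop (348,428), over the pad's lip half and just behind the lip. There's no contact yet, so I'll keep going down in small steps.

Call:
{"name": "jog_arm", "arguments": {"targets": [[0.002,0,0.002,0],[0.002,0,0.003,0],[0.002,0,0.003,0]]}}

```text
time: 3.63
tool_pos: [0.5468, 0.0517, 0.0392]
tool_rot: [-0.0, 0.999, 0.042, -0.0]
contact_force: [0.4, -0.1, 0.1]
gripper_width: -0.002
```

Call:
{"name": "jog_arm", "arguments": {"targets": [[0,0,0.002,0],[0,0,0.003,0],[0,0,0.003,0]]}}

```text
time: 3.88
tool_pos: [0.5466, 0.0517, 0.0361]
tool_rot: [-0.0, 0.999, 0.042, -0.0]
contact_force: [-0.2, 0.5, 0.4]
gripper_width: 0.0
```

Call:
{"name": "jog_arm", "arguments": {"targets": [[0,0,0.002,0],[0,0,0.003,0],[0,0,0.003,0]]}}

```text
time: 4.13
tool_pos: [0.5466, 0.0517, 0.0331]
tool_rot: [-0.0, 0.999, 0.042, -0.0]
contact_force: [-0.8, -0.3, -0.5]
gripper_width: 0.0
```

Run:
```python
from h import *
import cv2
s=manip.state();print(s["time"],s["tool_pos"],s["contact_force"],w2px("scene",s["tool_pos"]))
b=cams.grab_frame("scene")[170:240,245:355]; a=cams.grab_frame("top")[187:247,205:315]
f=lambda i,k:cv2.resize(i,None,fx=k,fy=k,interpolation=cv2.INTER_CUBIC)[:,:,::-1]
cv2.imwrite("pics/c4.png",f(np.vstack([b,a[15:]]),5))
```

```text
4.1333 [0.54662271 0.05166473 0.0331144 ] [-0.80040064 -0.28873485 -0.49365784] [291.06582503 216.71630012]
```

View pics/c4.png

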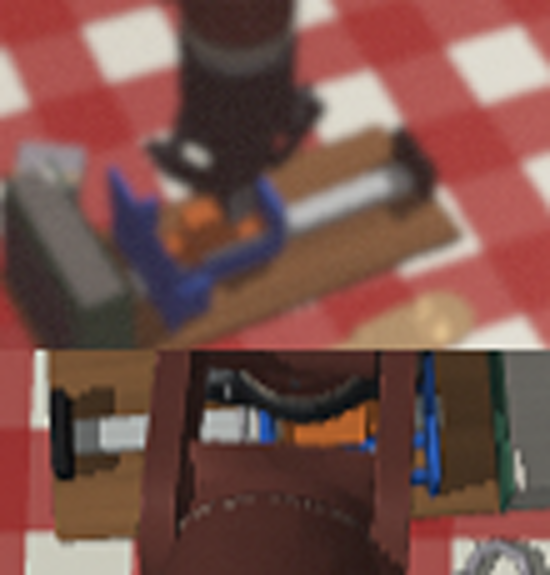

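Call:
{"name": "jog_arm", "arguments": {"targets": [[0,0,0.002,0],[0,0,0.003,0],[0,0,0.003,0]]}}

```text
time: 4.48
tool_pos: [0.5467, 0.0517, 0.0302]
tool_rot: [-0.0, 0.999, 0.042, -0.0]
contact_force: [0.2, -0.0, -0.6]
gripper_width: 0.001
```

Call:
{"name": "jog_arm", "arguments": {"targets": [[0,0,0.001,0],[0,0,0.002,0],[0,0,0.002,0]]}}

```text
time: 4.73
tool_pos: [0.5467, 0.0517, 0.0282]
tool_rot: [-0.0, 0.999, 0.042, -0.0]
contact_force: [0.4, 0.0, -0.5]
gripper_width: 0.001
```

Call:
{"name": "jog_arm", "arguments": {"targets": [[0,0,0.002,0],[0,0,0.003,0],[0,0,0.003,0]]}}

```text
time: 4.98
tool_pos: [0.5473, 0.0524, 0.0263]
tool_rot: [-0.001, 0.999, 0.042, 0.0]
contact_force: [-1.3, 2.7, 5.1]
gripper_width: 0.0
```

Run:
```python
from h import *
import cv2
s=manip.state();print(s["time"],s["tool_pos"],s["contact_force"],s["ft_torque"],w2px("scene",s["tool_pos"]))
b=cams.grab_frame("scene"); cv2.imwrite("pics/scene5.png",b[:,:,::-1])
b=b[185:245,255:335]
cv2.imwrite("pics/c5.png",cv2.resize(b,None,fx=9,fy=9,interpolation=cv2.INTER_CUBIC)[:,:,::-1])
for p in [(.54,.078,.066),(.5425,.046,.049),(.528,.195,.044)]: print((w2px("scene",p)-[255,185])*9)
```

```text
4.9833 [0.54726481 0.05239848 0.02626206] [-1.30881885  2.68622012  5.08545277] [ 0.46537096  0.35909187 -0.04885841] [291.31393197 218.03766879]
[383.03746686 198.07763759]
[307.08043739 255.60564156]
[645.05832713 127.91940708]
```

View pics/c5.png

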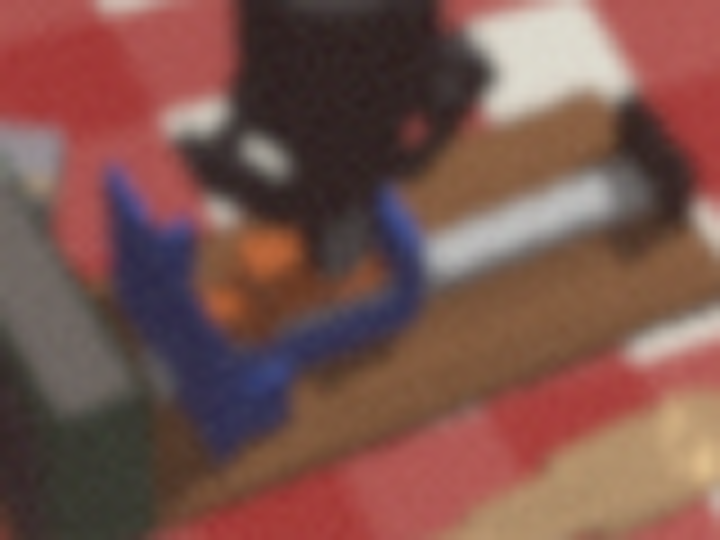

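Contact now reads 5 N, with the tip on the lip half of the pad at crop (345,268). Pressing further to find the hard stop.

Call:
{"name": "jog_arm", "arguments": {"targets": [[0,0,0.001,0],[0,0,0.002,0],[0,0,0.002,0]]}}

```text
time: 5.28
tool_pos: [0.5473, 0.0534, 0.0249]
tool_rot: [-0.002, 0.999, 0.042, 0.0]
contact_force: [-3.8, 6.2, 8.5]
gripper_width: -0.003
```

Call:
{"name": "jog_arm", "arguments": {"targets": [[0,0,0.001,0],[0,0,0.002,0],[0,0,0.002,0]]}}

```text
time: 5.53
tool_pos: [0.5473, 0.0544, 0.0233]
tool_rot: [-0.003, 0.999, 0.042, 0.0]
contact_force: [-4.8, 9.3, 11.7]
gripper_width: -0.001
```

Run:
```python
from h import *
s=manip.state();F=np.array(s["contact_force"]);M=np.array(s["ft_torque"]);print(F,M,M@F/np.linalg.norm(F))
r=np.cross(F,M)/(F@F)
for L in(0,.1,.15,.2,.25,.3):print(L,(r+F*(-L-r[2])/F[2]).round(3))
```

```text
[-4.76958871  9.25806917 11.71220264] [1.60144481 0.79742651 0.00293918] -0.014112291371839936
0 [-0.069  0.136  0.   ]
0.1 [-0.028  0.057 -0.1  ]
0.15 [-0.008  0.018 -0.15 ]
0.2 [ 0.013 -0.022 -0.2  ]
0.25 [ 0.033 -0.061 -0.25 ]
0.3 [ 0.053 -0.101 -0.3  ]
```

The force line passes through the fingertip, so this is the real contact. The finger moves y:z ≈ 0.65, which matches the pad's arc about its hinge, so it is sticking to the tilting pad. I'll follow that arc (+y is −tool y) while pressing.

Call:
{"name": "jog_arm", "arguments": {"targets": [[0,-0.003,0.0,0],[0,-0.004,0.001,0],[0,-0.005,0.002,0],[0,-0.005,0.002,0]]}}

```text
time: 5.87
tool_pos: [0.547, 0.0572, 0.0201]
tool_rot: [-0.0, 0.999, 0.042, 0.0]
contact_force: [-0.4, 2.1, 6.0]
gripper_width: -0.001
```

Call:
{"name": "jog_arm", "arguments": {"targets": [[0,-0.001,0.001,0],[0,-0.002,0.002,0],[0,-0.002,0.003,0],[0,-0.002,0.003,0]]}}

```text
time: 6.2
tool_pos: [0.5468, 0.059, 0.017]
tool_rot: [-0.0, 0.999, 0.042, 0.0]
contact_force: [-3.4, 2.6, 6.4]
gripper_width: -0.003
```

Call:
{"name": "jog_arm", "arguments": {"targets": [[0,-0.001,0.001,0],[0,-0.002,0.002,0],[0,-0.002,0.003,0],[0,-0.002,0.003,0]]}}

```text
time: 6.53
tool_pos: [0.5472, 0.0598, 0.0162]
tool_rot: [0.001, 0.999, 0.042, 0.0]
contact_force: [-6.8, -2.1, 16.9]
gripper_width: -0.004
```

Call:
{"name": "jog_arm", "arguments": {"targets": [[0,-0.001,0.001,0],[0,-0.002,0.002,0],[0,-0.002,0.002,0]]}}

```text
time: 6.78
tool_pos: [0.5473, 0.0616, 0.0158]
tool_rot: [0.001, 0.999, 0.042, 0.0]
contact_force: [-11.5, -1.7, 25.1]
gripper_width: -0.0
```

Hard stop reached at z≈0.016. I'll ease to a moderate press and push along the rack (−tool y).

Call:
{"name": "jog_arm", "arguments": {"targets": [[-0.002,-0.002,-0.001,0],[-0.002,-0.004,-0.002,0],[-0.002,-0.007,-0.002,0],[-0.002,-0.01,-0.002,0]]}}

```text
time: 7.12
tool_pos: [0.5458, 0.0715, 0.0164]
tool_rot: [0.001, 0.999, 0.042, 0.003]
contact_force: [-1.2, -2.5, 11.7]
gripper_width: -0.005
```

Call:
{"name": "jog_arm", "arguments": {"targets": [[0,-0.003,0,0],[0,-0.006,0,0],[0,-0.009,0,0],[0,-0.012,0,0]]}}

```text
time: 7.45
tool_pos: [0.5448, 0.0835, 0.0164]
tool_rot: [0.001, 0.999, 0.042, 0.003]
contact_force: [-1.4, -2.4, 12.8]
gripper_width: 0.003
```

The sliding end moves at about 2.4 N with the release held down. Continuing.

Call:
{"name": "jog_arm", "arguments": {"targets": [[0,-0.005,0,0],[0,-0.01,0,0],[0,-0.015,0,0],[0,-0.02,0,0],[0,-0.025,0,0]]}}

```text
time: 7.87
tool_pos: [0.5427, 0.1086, 0.0164]
tool_rot: [0.001, 0.999, 0.042, 0.002]
contact_force: [-1.2, -2.6, 12.0]
gripper_width: 0.001
```

Call:
{"name": "jog_arm", "arguments": {"targets": [[0,-0.005,0,0],[0,-0.01,0,0],[0,-0.015,0,0],[0,-0.02,0,0],[0,-0.025,0,0]]}}

```text
time: 8.28
tool_pos: [0.5406, 0.1337, 0.0164]
tool_rot: [0.001, 0.999, 0.042, 0.002]
contact_force: [-1.7, -2.6, 12.4]
gripper_width: -0.0
```

Call:
{"name": "jog_arm", "arguments": {"targets": [[0,-0.004,0,0],[0,-0.008,0,0],[0,-0.012,0,0],[0,-0.016,0,0],[0,-0.02,0,0]]}}

```text
time: 8.7
tool_pos: [0.5389, 0.1538, 0.0164]
tool_rot: [0.001, 0.999, 0.042, 0.002]
contact_force: [-1.8, -2.3, 12.9]
gripper_width: -0.003
```

Call:
{"name": "jog_arm", "arguments": {"targets": [[0,-0.003,0,0],[0,-0.006,0,0],[0,-0.008,0,0],[0,-0.01,0,0]]}}

```text
time: 9.03
tool_pos: [0.538, 0.1638, 0.0164]
tool_rot: [0.001, 0.999, 0.042, 0.002]
contact_force: [-2.1, -1.8, 12.9]
gripper_width: -0.006
```

Call:
{"name": "jog_arm", "arguments": {"targets": [[0,-0.002,0,0],[0,-0.004,0,0],[0,-0.006,0,0],[0,-0.006,0,0]]}}

```text
time: 9.37
tool_pos: [0.5376, 0.1697, 0.0163]
tool_rot: [0.001, 0.999, 0.042, 0.003]
contact_force: [0.1, -2.6, 11.7]
gripper_width: 0.001
```

Call:
{"name": "jog_arm", "arguments": {"targets": [[0,-0.002,0,0],[0,-0.004,0,0],[0,-0.006,0,0],[0,-0.006,0,0]]}}

```text
time: 9.7
tool_pos: [0.5376, 0.1696, 0.0163]
tool_rot: [0.007, 0.999, 0.043, 0.002]
contact_force: [-1.2, -24.6, 16.1]
gripper_width: -0.002
```

Call:
{"name": "jog_arm", "arguments": {"targets": [[0,-0.001,0,0],[0,-0.002,0,0],[0,-0.003,0,0],[0,-0.003,0,0]]}}

```text
time: 10.03
tool_pos: [0.5375, 0.1696, 0.0163]
tool_rot: [0.009, 0.999, 0.043, 0.002]
contact_force: [-1.0, -34.6, 16.5]
gripper_width: -0.001
```

It is at the stop: motion ceased at y = 0.1696 and the push rose to 35 N. I'll relax most of the push, lift off the pad while still lightly holding the lip, clear the lip, then rise.

Call:
{"name": "jog_arm", "arguments": {"targets": [[0,0.003,0,0],[0,0.006,0,0],[0,0.007,0,0],[0,0.007,0,0]]}}

```text
time: 10.37
tool_pos: [0.5376, 0.1697, 0.0162]
tool_rot: [0.002, 0.999, 0.042, 0.002]
contact_force: [-0.8, -8.0, 12.3]
gripper_width: -0.003
```

Call:
{"name": "jog_arm", "arguments": {"targets": [[0,0,-0.006,0],[0,0,-0.012,0],[0,0,-0.018,0],[0,0,-0.024,0],[0,0,-0.024,0]]}}

```text
time: 10.78
tool_pos: [0.5353, 0.1719, 0.0381]
tool_rot: [-0.0, 0.999, 0.042, 0.001]
contact_force: [0.5, 0.9, 0.4]
gripper_width: -0.004
```

Call:
{"name": "jog_arm", "arguments": {"targets": [[0,0.002,-0.002,0],[0,0.002,-0.02,0],[0,0.002,-0.05,0],[0,0.002,-0.09,0],[0,0.002,-0.13,0]]}}

```text
time: 11.2
tool_pos: [0.5336, 0.17, 0.1672]
tool_rot: [0.0, 0.999, 0.042, -0.002]
contact_force: [0.7, 0.4, 0.4]
gripper_width: 0.001
```

Call:
{"name": "jog_arm", "arguments": {"targets": [[-0.04,0.04,0,0],[-0.07,0.08,0,0],[-0.1,0.12,-0.03,0],[-0.1,0.16,-0.06,0],[-0.1,0.2,-0.06,0]]}}

```text
time: 11.62
tool_pos: [0.4531, -0.0036, 0.2189]
tool_rot: [-0.0, 0.999, 0.043, 0.001]
contact_force: [1.1, -0.3, -0.6]
gripper_width: 0.005
```

Call:
{"name": "jog_arm", "arguments": {"targets": [[0,0.04,0,0],[0,0.08,0,0],[0,0.12,0,0],[0,0.12,0,0],[0,0.12,0,0]]}}

```text
time: 12.03
tool_pos: [0.4639, -0.1244, 0.2168]
tool_rot: [-0.0, 0.999, 0.04, -0.0]
contact_force: [-0.1, 1.2, -0.4]
gripper_width: 0.005
```

Run:
```python
from h import *
import cv2
s=manip.state();print(s["time"],s["tool_pos"],s["contact_force"])
a=cams.grab_frame("top");cv2.imwrite("pics/top6.png",a[:,:,::-1]);b=cams.grab_frame("scene");cv2.imwrite("pics/scene6.png",b[:,:,::-1])
f=lambda i:cv2.resize(i,None,fx=4,fy=4,interpolation=cv2.INTER_CUBIC)
cv2.imwrite("pics/c6.png",np.vstack([f(a[170:260,205:335]),f(b[190:250,235:365])])[:,:,::-1])
```

```text
12.0333 [ 0.46387317 -0.12441651  0.21682922] [-0.06077019  1.16186613 -0.43541411]
```

View pics/c6.png

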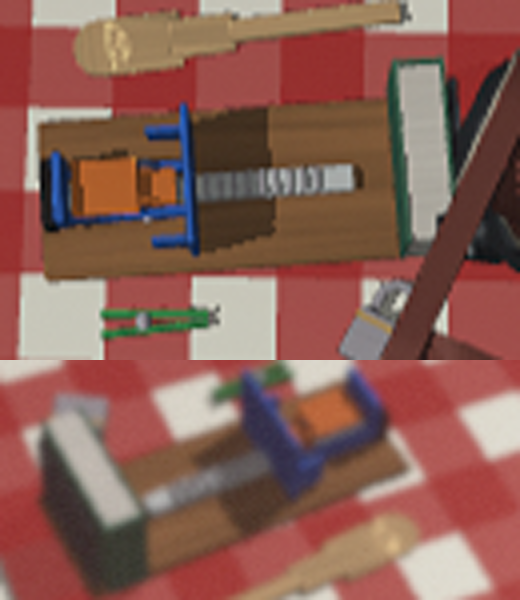

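The sliding end now sits against the black stop and the pad looks up again. Next, a numeric check that nothing else moved.

Run:
```python
import cv2
for cam,rs in(("top",{"book":(298,180,323,238),"peg":(226,243,264,258),"horn":(220,168,308,192),"lock":(288,236,318,268),"tin":(106,196,150,238),"pad(-)":(0,0,0,0)}),("scene",{"book":(243,198,274,248),"peg":(285,188,310,202),"horn":(272,226,345,265),"tray":(108,215,175,258),"lock":(246,196,264,208)})):
    a=cv2.imread(f"pics/{cam}0.png");b=cv2.imread(f"pics/{cam}6.png")
    for k,(x0,y0,x1,y1) in rs.items():
        if x1==0: continue
        m=cv2.matchTemplate(b[y0-6:y1+6,x0-6:x1+6],a[y0:y1,x0:x1],cv2.TM_CCOEFF_NORMED)
        _,v,_,l=cv2.minMaxLoc(m);print(cam,k,l[0]-6,l[1]-6,round(v,3))
```

```text
top book 0 0 0.883
top peg 0 0 1.0
top horn 0 0 1.0
top lock 0 0 0.442
top tin 0 0 1.0
scene book 0 0 0.943
scene peg 0 0 0.915
scene horn 0 0 0.961
scene tray 0 0 0.892
scene lock 0 0 0.998
```

```bash
python3 -c "
from plant import manip
print(manip.job_done())"
```

```text
the job is handed in; nothing more can be done
None
```

The sliding end is now up against the black end stop, the release has been let up, and the job is handed in. It took about 12 s on the robot's clock.

**What I did:** With the fingers shut, I pressed the orange release to its hard stop. Holding it down with about 12 N, I pushed the sliding end along the bar at about 2.5 N. It stopped dead against the end stop, where the push rose to 35 N. I eased off, lifted clear and moved the arm away.

**Last checks:**
- **Sliding end:** in the last pictures the lip touches the end stop.
- **Release:** the pad looks up again, at the same apparent size as at the start. I judged this by eye only.
- **Other things:** the book, peg, shoehorn, padlock, tin and tray show no shift from the first pictures. The top-camera match on the padlock was poor (0.44) because the arm covered part of it, but the scene camera matched it at 0.998. The tin was checked from the top camera only and the tray from the scene camera only.
- **Robot:** it was touching nothing at the end, with force readings of about 1 N, which is noise level.

**Disagreements:** The fingertip met the pad at a tool height reading about 10–20 mm lower than the pad heights given. In the scene camera it also appeared about 3 pixels higher than predicted. I relied on the contact force instead of the height. I don't know the cause.

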